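# Stand the sander's jack leg on its packing block

## Robot

A 6-joint arm with a two-finger parallel gripper is mounted at the origin on a cart in front of the work surface, level with it; the furniture and walls round the work are solid. World frame = base frame: x ahead of the robot, y to its left, z up, the work surface at z = 0. Lengths are in mm, angles in rad, forces in N, time in s.
With the tool pointing down it reaches from about 350 to 775 mm from the base axis. Payload 7.3 kg.
Tool frame: the origin (TCP) lies between the finger pads; the fingertips stand 14 mm ahead of it and the grasp point (between the pads) lies 5 mm behind it; z points along the fingers, y is the line along which they close (so a half turn about z gives the same grasp; the last joint's range is limited). The gripper opens to 92 mm and grips with 3 to 60 N. Pads are 19 mm wide; open, the fingers measure 130 mm over their backs; the gripper's body (75 mm by 190 mm) begins 47 mm behind the grasp point.
Start: joints at [0.983, 0.342, 1.524, -0, 1.275, -0.146], TCP at [224.461, 474.617, 240.741] pointing down, gripper open.
Joint ranges: [-2.53, 2.53], [-0.77, 2.02], [0.04, 2.7], [-1, 4.14], [0.28, 2.66], [-3.11, 3.11]. Speed limits (rad/s): [2.57, 2.57, 3.14, 3.14, 3.14, 3.14].

## Interface

Orientations are given as [roll, pitch, yaw] about the fixed x, y, z axes, in that order (R = Rz(yaw) Ry(pitch) Rx(roll)).
In Python, from plant import get_obs, cams, close_job gives the robot as it stands. The module is installed in compiled form; this text tells all that it offers.
- The arm moves only by the shell command python3 -m creep 'ROWS'. ROWS is JSON, a list of rows, each an object of numbers: "hand": the opening, from 0 (shut) to 1 (fully open); "tx", "ty", "tz": the shift along the tool's x, y, z in m; "spin": the turn about the tool's z in degrees. In form: [{"hand": .., "tx": .., "ty": .., "tz": .., "spin": ..}, ...]. A call has 1 to 5 rows; each row shifts and turns the commanded pose from where the row before left it, along the tool's axes as they then stand; what a row does not reach is not made up. A row lasts 1/8 s, in which the tool goes at most 62.5 mm and 10.7 degrees, less where a joint would pass 70% of its speed; a pose out of reach is approached as far as the arm can. A call is refused whole if a number of a shift passes 0.0625 or a number of a turn 10.7, either way. A call with a gripper value outside its range is refused whole. The fingers move at their own pace and stop on an object; the grip force is fixed at half the most. Time passes only in rows, so rows that do not move let the fingers close. It gives the time, the measured TCP pose, the force, the opening and the grip force at its end, in the units of the state.
- get_obs(): the state, without advancing time (a new reading comes with each control period).
- cams.capture(name): name is "side" or "top" or "wrist"; returns a dict with "color" (420x560x3 uint8, red, green, blue), "K" (3x3 intrinsics, pixels), "R" (3x3) and "t" (3): a world point X has camera coordinates R X + t. Camera axes: x right, y down, z forward; pixel columns grow to the right and rows downward; lengths in mm; the calibration is good to about 2 mm. A picture is of the moment at which its call begins. There is no depth.
- close_job(): hands the job in; it is judged then, once.
The state is a dict: "time": time; "joint_positions": joint angles; "dq": joint speeds; "tau": joint torques, N m; "tool_pos": TCP position; "tcp_rot": TCP orientation; "contact_force": force on the tool from outside, world axes, zero at the start; "moment": the same for the moment, N m; "grip_width": finger opening in mm; "finger_force": force on a finger pad.
Only numpy, scipy, OpenCV 4.12 (cv2) and the standard library are available. Lean on these libraries where they do the work, as an engineer would, in place of code of your own. Each camera call takes 0.05 s, during which the arm holds its last target. There are 200 camera calls.

## Task

Support the free corner of the sander table: slide the loose wooden packing block lengthways onto the steel plate so that it lies flat with the jack's foot over its top, the foot's centre near the block's long centre line. Then wind the jack's crank clockwise (seen from above) until the foot meets the block and the crank grows heavy, about half a turn past first touch; do not force it further. Do not knock over the mug or the jam jar, and let go when done.

Things in the scene. Friction and masses are not known exactly. Their poses are not given: they have to be found in the camera images.
- sander: Grey bench sander on a fixed box stand; the jack hangs on its table's front right corner. Origin: on the bench under the jack axis; x points from jack to sander (away from the robot), y left. Table 145 mm high, x 35 to 235, y -45 to 145 mm. A fixed 4 mm steel plate lies under the jack: x -60 to 60, y -75 to 70 mm. Jack tube: radius 22 mm, from 82 mm up; gear head to 200 mm.
- packer_mid (a point): Centre (half-way up) of the loose plywood packing block: 200 mm long (own x), 56 wide (y), 30 high, 0.24 kg; lying flat on the bench right of the plate, pointing roughly at the jack. The undersides of both ends are bevelled (9 mm high, 10 mm long) to ride over the plate's 4 mm edge when slid lengthways. The ends are alike.
- foot_sole (a point): Centre of the flat underside of the jack's foot, a rubber-faced disc 40 mm in diameter, 12 mm thick. At the start it hangs 48 to 55 mm above the bench; the block's top is 34 mm above the bench once on the plate. The foot is sprung (8 N/mm): after first touch it stands still while the leg above it goes on down.
- crank_axis (a point): Point on the vertical axis of crank and jack, 244 mm above the bench, about level with the middle of the knob.
- knob_mid (a point): Middle of the crank's upright black grip: a round knob 25 mm in diameter and 48 mm high, top 267 mm above the bench, 55 mm from the crank axis; it turns freely on its spindle, so it can be held from above while it is led round a circle without turning the hand. The crank arm (18 mm wide) is just below it.
- crank (a joint): Crank angle, rad; grows clockwise seen from above; starts at 0.3 to 2.9, limits 0 and 22; at 0 the knob lies 170 deg counterclockwise from the sander's x. One turn lowers the leg 16 mm. It stays where left. Turning takes about 4.5 N at the knob; after the foot meets the block about 3 N more (64 N more on the foot) per half turn.
- tea_mug: White mug, 78 mm wide, 97 mm high, standing loose on the bench to the left, in front of the sander; origin under its middle. Leave it standing.
- jam_jar: Clear lidded jam jar, 64 mm wide, 97 mm high, standing loose near the bench's front, to the right; origin under its middle. Leave it standing.
There are look-alikes about, which are no part of the job. What is shaped like the tea_mug but blue is not meant.

How it is judged:
By the outcome, as a careful person would: the job done as asked, in the order asked, and still so for the second after the job is handed in, with the robot touching nothing.
It also fails if it takes over 64 s, if anything falls off the work surface, if the arm or the gripper's body presses on something with over 40 N, if the wrist force passes 120 N, or if a joint passes its speed limit or range.

## Working session

There is one attempt and no reset: what is moved stays moved. The work goes in short steps, Python scripts to look and compute and a shell command to move; the robot and the scene stay as the last step left them, time stands still between calls to the robot, and variables do not carry over. Pictures are saved under pics/ and viewed, at most 10 in all, crops included, and the job is handed in when it is done.

```bash
mkdir -p pics; cat > h.py <<'E'
import numpy as np,cv2
from plant import get_obs,cams
def cap(n,f=None):
    c=cams.capture(n)
    if f: cv2.imwrite('pics/'+f,cv2.cvtColor(c['color'],cv2.COLOR_RGB2BGR))
    return c
def onz(c,u,v,z):
    d=c['R'].T@np.linalg.solve(c['K'],[u,v,1.]);o=-c['R'].T@c['t']
    return o+d*(z-o[2])/d[2]
def proj(c,X):
    p=c['K']@(c['R']@np.array(X,float)+c['t']);return p[:2]/p[2]
E
python3 - <<'E'
from h import *
import pickle
d={n:cap(n,n+'0.png') for n in('top','side')}
pickle.dump(d,open('c0.pkl','wb'))
for n in d: print(n,-d[n]['R'].T@d[n]['t'])
a=[cv2.imread(f'pics/{n}0.png') for n in('top','side')]
o=get_obs();print(o['tool_pos'],o['tcp_rot'],o['time'],o['contact_force'])
E
```

```text
top [ 425.1125735   -85.82280947 1478.34496399]
side [ 322.53526874 -857.46277192  603.8987883 ]
[224.27740733 474.30433379 240.11436342] [-3.14021635e+00 -2.00446592e-04  2.69972980e+00] 0.1 [ 0.34338385 -0.47112034  0.12920477]
```

View pics/top0.png

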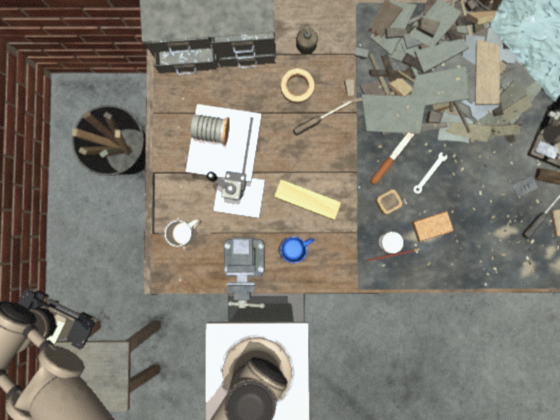

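View pics/side0.png

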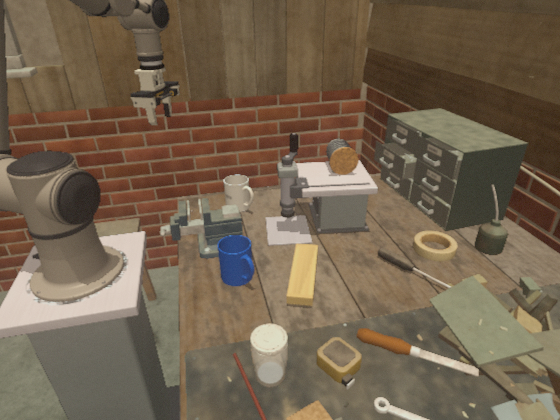

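The top view shows the packer candidates: the yellow block at (307,199), the orange wood at (433,226), the tan scrap at (487,72) and the sanding block at (389,202). By the description it is (307,199), right of the plate and pointing at the jack. The plate is at (240,197), the jack at (232,185) and the black knob at (211,177). The white mug is at (180,233), the blue look-alike at (293,249) and the jar at (392,243).

```bash
python3 - <<'E'
from h import *
import pickle
d=pickle.load(open('c0.pkl','rb'))
def blob(c,m,box,name,z,rect=True):
    x0,y0,x1,y1=box; k=np.zeros(m.shape,np.uint8); k[y0:y1,x0:x1]=m[y0:y1,x0:x1]
    cs,_=cv2.findContours(k,0,cv2.CHAIN_APPROX_NONE); q=max(cs,key=cv2.contourArea)
    P=np.array([onz(c,u,v,z)[:2] for u,v in q[:,0]],np.float32)
    r=cv2.minAreaRect(P); print(name,cv2.contourArea(q),np.round(r[0]),np.round(r[1]),round(r[2],1)); return q,r
c=d['top'];hsv=cv2.cvtColor(c['color'],cv2.COLOR_RGB2HSV).astype(int);H,S,V=hsv[...,0],hsv[...,1],hsv[...,2]
yel=(H>18)&(H<32)&(S>70)&(V>170)
blob(c,yel,(265,170,350,230),'block top',30)
wh=(S<40)&(V>200)
q,r=blob(c,wh,(205,172,270,222),'plate',4); print(np.round(cv2.boxPoints(r)))
blob(c,V<45,(200,168,222,186),'knob',267)
blob(c,wh,(165,218,195,250),'mug',97); blob(c,wh,(375,228,410,260),'jar',97)
b=(H>100)&(H<125)&(S>150); blob(c,b,(270,225,325,270),'bluemug',97)
s=d['side'];hs=cv2.cvtColor(s['color'],cv2.COLOR_RGB2HSV).astype(int)
blob(s,(hs[...,0]>18)&(hs[...,0]<32)&(hs[...,1]>50)&(hs[...,2]>190),(270,230,335,310),'side block',30)
blob(s,hs[...,2]<45,(282,128,305,156),'side knob',250)
q,r=blob(s,(hs[...,1]<50)&(hs[...,2]>170),(260,205,315,248),'side plate',4);print(np.round(cv2.boxPoints(r)))
t=cv2.cvtColor(c['color'],cv2.COLOR_RGB2BGR)[90:280,150:350]; s2=cv2.cvtColor(s['color'],cv2.COLOR_RGB2BGR)[120:310,230:400]
cv2.imwrite('pics/crop0.png',np.hstack([cv2.resize(t,(421,400),interpolation=2),cv2.resize(s2,(358,400),interpolation=2)]))
E
```

```text
block top 988.5 [ 534. -157.] [205.  60.] 69.0
plate 1066.5 [559.  58.] [146. 139.] 81.3
[[479.  -4.]
 [616. -25.]
 [638. 119.]
 [501. 140.]]
knob 11.5 [572.  99.] [ 9. 15.] 45.2
mug 307.0 [437. 215.] [54. 83.] 69.4
jar 319.0 [ 401. -404.] [59. 59.] 89.8
bluemug 475.5 [ 380. -122.] [91. 68.] 89.8
side block 1208.5 [ 534. -162.] [200.  56.] 68.8
side knob 2.0 [576. 104.] [24.  5.] 56.4
side plate 620.5 [550.  53.] [147. 121.] 81.6
[[479. -11.]
 [599. -29.]
 [620. 116.]
 [501. 134.]]
```

View pics/crop0.png

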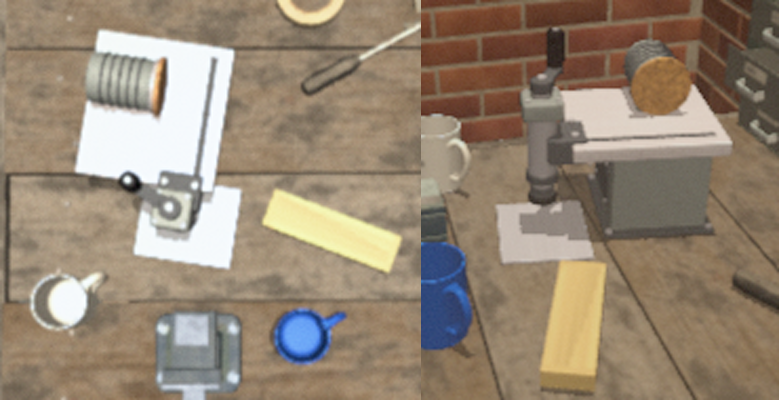

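The crop confirms the loose yellow block at about (534,-160), with its axis at about 69°. The jack axis is at about (550,57) and the sander yaw about -8.4°. I'll work out the approach rows next.

```bash
cat >> h.py <<'E'
from scipy.spatial.transform import Rotation as Ro
def plan(target,yaw,n,o=None):
    """print tool-axis steps (m, deg) from the pose now to target; yaw deg"""
    o=get_obs(); p=np.array(o['tool_pos'],float); y=np.degrees(o['tcp_rot'][2])
    dy=(yaw-y+180)%360-180; st=(np.array(target)-p)/n
    for i in range(n):
        R=Ro.from_euler('xyz',[180,0,y+dy*i/n],degrees=True).as_matrix(); d=R.T@st/1000
        print('{"tx":%.4f,"ty":%.4f,"tz":%.4f,"spin":%.1f}'%(*d,-dy/n), end=',\n' if i%5==4 else ',')
    print()
E
python3 -c "
from h import *
plan([500,-236,160],69,15)"
```

```text
{"tx":-0.0369,"ty":-0.0349,"tz":0.0053,"spin":5.7},{"tx":-0.0402,"ty":-0.0311,"tz":0.0053,"spin":5.7},{"tx":-0.0431,"ty":-0.0270,"tz":0.0053,"spin":5.7},{"tx":-0.0455,"ty":-0.0225,"tz":0.0053,"spin":5.7},{"tx":-0.0475,"ty":-0.0179,"tz":0.0053,"spin":5.7},
{"tx":-0.0491,"ty":-0.0131,"tz":0.0053,"spin":5.7},{"tx":-0.0501,"ty":-0.0081,"tz":0.0053,"spin":5.7},{"tx":-0.0507,"ty":-0.0031,"tz":0.0053,"spin":5.7},{"tx":-0.0508,"ty":0.0020,"tz":0.0053,"spin":5.7},{"tx":-0.0503,"ty":0.0070,"tz":0.0053,"spin":5.7},
{"tx":-0.0494,"ty":0.0120,"tz":0.0053,"spin":5.7},{"tx":-0.0479,"ty":0.0168,"tz":0.0053,"spin":5.7},{"tx":-0.0460,"ty":0.0215,"tz":0.0053,"spin":5.7},{"tx":-0.0436,"ty":0.0260,"tz":0.0053,"spin":5.7},{"tx":-0.0408,"ty":0.0302,"tz":0.0053,"spin":5.7},
```

```bash
python3 -m creep '[{"hand":1,"tx":-0.037,"ty":-0.035,"tz":0,"spin":5.7},{"hand":1,"tx":-0.040,"ty":-0.031,"tz":0,"spin":5.7},{"hand":1,"tx":-0.043,"ty":-0.027,"tz":0,"spin":5.7},{"hand":1,"tx":-0.0455,"ty":-0.0225,"tz":0,"spin":5.7},{"hand":1,"tx":-0.0475,"ty":-0.018,"tz":0,"spin":5.7}]'
python3 -m creep '[{"hand":1,"tx":-0.049,"ty":-0.013,"tz":0,"spin":5.7},{"hand":1,"tx":-0.050,"ty":-0.008,"tz":0,"spin":5.7},{"hand":1,"tx":-0.051,"ty":-0.003,"tz":0,"spin":5.7},{"hand":1,"tx":-0.051,"ty":0.002,"tz":0,"spin":5.7},{"hand":1,"tx":-0.050,"ty":0.007,"tz":0,"spin":5.7}]'
python3 -m creep '[{"hand":1,"tx":-0.049,"ty":0.012,"tz":0.016,"spin":5.7},{"hand":1,"tx":-0.048,"ty":0.017,"tz":0.016,"spin":5.7},{"hand":1,"tx":-0.046,"ty":0.0215,"tz":0.016,"spin":5.7},{"hand":1,"tx":-0.0435,"ty":0.026,"tz":0.016,"spin":5.7},{"hand":1,"tx":-0.041,"ty":0.030,"tz":0.016,"spin":5.7}]'
python3 -m creep '[{"hand":1,"tx":0,"ty":0,"tz":0,"spin":0}]'
python3 - <<'E'
from h import *
o=get_obs();print(o['tool_pos'],np.degrees(o['tcp_rot']),o['contact_force'])
c=cap('wrist','w1.png');hsv=cv2.cvtColor(c['color'],cv2.COLOR_RGB2HSV).astype(int)
m=((hsv[...,0]>18)&(hsv[...,0]<32)&(hsv[...,1]>70)&(hsv[...,2]>150)).astype(np.uint8)
q=max(cv2.findContours(m,0,1)[0],key=cv2.contourArea)
print(cv2.boundingRect(q)); P=np.array([onz(c,u,v,30)[:2] for u,v in q[:,0]],np.float32);r=cv2.minAreaRect(P);print(r,cv2.boxPoints(r))
E
```

```text
time: 0.72
tool_pos: [316.5, 236.4, 240.6]
tcp_rot: [-3.142, 0.0, 2.199]
contact_force: [1.1, -0.1, 0.5]
grip_width: 91.9
finger_force: 0.0
time: 1.35
tool_pos: [409.1, -0.2, 240.6]
tcp_rot: [-3.142, -0.0, 1.701]
contact_force: [0.9, 0.5, 0.6]
grip_width: 91.7
finger_force: 0.0
time: 1.98
tool_pos: [501.5, -236.3, 159.8]
tcp_rot: [-3.141, -0.0, 1.204]
contact_force: [-0.7, -0.1, -0.1]
grip_width: 91.9
finger_force: 0.0
time: 2.1
tool_pos: [501.0, -237.3, 158.4]
tcp_rot: [-3.139, -0.0, 1.204]
contact_force: [0.5, 1.3, -0.8]
grip_width: 92.0
finger_force: 0.0
[ 501.00788113 -237.31911389  158.41992267] [-1.79844567e+02 -1.37620911e-02  6.89608367e+01] [ 0.4924761   1.29193225 -0.82360612]
(253, 88, 69, 135)
((522.38134765625, -195.92471313476562), (121.19561767578125, 60.10000991821289), 69.23326110839844) [[ 472.79782 -241.93092]
 [ 528.9932  -263.24023]
 [ 571.96484 -149.9185 ]
 [ 515.7695  -128.60919]]
```

View pics/w1.png

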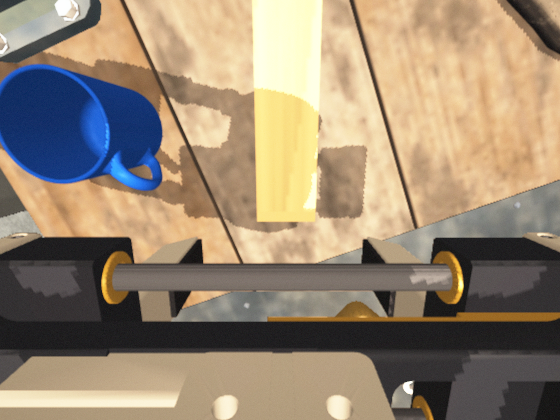

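The wrist view shows the block centred at column ~287, near end at row ~215, between the open fingers. The block's mid comes out at (536,-159), so I shift slightly, go down and grip.

```bash
python3 -m creep '[{"hand":1,"tx":0.009,"ty":0.005,"tz":0.04,"spin":-0.3},{"hand":1,"tx":0,"ty":0,"tz":0.045,"spin":0},{"hand":1,"tx":0,"ty":0,"tz":0.035,"spin":0},{"hand":1,"tx":0,"ty":0,"tz":0.02,"spin":0},{"hand":0,"tx":0,"ty":0,"tz":0,"spin":0}]'
python3 -m creep '[{"hand":0,"tx":0,"ty":0,"tz":0,"spin":0},{"hand":0,"tx":0,"ty":0,"tz":0,"spin":0},{"hand":0,"tx":0,"ty":0,"tz":0,"spin":0},{"hand":0,"tx":0,"ty":0,"tz":0,"spin":0}]'
```

```text
time: 2.78
tool_pos: [508.1, -226.4, 19.9]
tcp_rot: [-3.138, -0.001, 1.215]
contact_force: [0.4, 1.1, 1.0]
grip_width: 85.8
finger_force: 0.0
time: 3.28
tool_pos: [509.4, -228.2, 21.6]
tcp_rot: [3.14, 0.0, 1.213]
contact_force: [-0.4, 1.6, 5.6]
grip_width: 55.7
finger_force: 30.0
```

```bash
python3 -m creep '[{"hand":0,"tx":-0.008,"ty":0.0,"tz":-0.004,"spin":-4},{"hand":0,"tx":-0.008,"ty":0.001,"tz":0,"spin":-4},{"hand":0,"tx":0,"ty":0,"tz":0,"spin":-4.1},{"hand":0,"tx":0,"ty":0,"tz":0,"spin":0}]'
python3 - <<'E'
from h import *
c=cap('top');s=cap('side')
o=get_obs();print(o['tool_pos'],np.degrees(o['tcp_rot']))
plan([532.5,-61.3,o['tool_pos'][2]],81.6,8)
for c,z in((c,32),(s,32)):
    h=cv2.cvtColor(c['color'],cv2.COLOR_RGB2HSV).astype(int)
    m=((h[...,0]>18)&(h[...,0]<32)&(h[...,1]>60)&(h[...,2]>170)).astype(np.uint8)
    for q in sorted(cv2.findContours(m,0,1)[0],key=cv2.contourArea)[-3:]:
        r=cv2.minAreaRect(np.array([onz(c,u,v,z)[:2] for u,v in q[:,0]],np.float32));print(np.round(r[0]),np.round(r[1]),r[2])
E
```

```text
time: 3.78
tool_pos: [504.6, -243.5, 24.3]
tcp_rot: [-3.141, -0.0, 1.423]
contact_force: [-0.6, 0.2, -2.8]
grip_width: 55.6
finger_force: 30.0
[ 504.80050037 -243.43071203   24.4368384 ] [-1.79974136e+02 -1.44702620e-02  8.15055055e+01]
{"tx":0.0230,"ty":0.0001,"tz":0.0000,"spin":-0.0},{"tx":0.0230,"ty":0.0001,"tz":0.0000,"spin":-0.0},{"tx":0.0230,"ty":0.0001,"tz":0.0000,"spin":-0.0},{"tx":0.0230,"ty":0.0001,"tz":0.0000,"spin":-0.0},{"tx":0.0230,"ty":0.0001,"tz":0.0000,"spin":-0.0},
{"tx":0.0230,"ty":0.0001,"tz":0.0000,"spin":-0.0},{"tx":0.0230,"ty":0.0001,"tz":0.0000,"spin":-0.0},{"tx":0.0230,"ty":0.0001,"tz":0.0000,"spin":-0.0},
[ 891. -455.] [60. 36.] 43.894371032714844
[ 526. -117.] [102.  68.] 82.66424560546875
[ 896. -127.] [105. 104.] 28.9291934967041
[ 909. -426.] [37. 61.] 9.112224578857422
[ 891. -143.] [103. 103.] 21.776933670043945
[ 527. -416.] [58. 65.] 28.37429428100586
```

```bash
python3 -m creep '[{"hand":0,"tx":0.02,"ty":0,"tz":-0.002,"spin":0},{"hand":0,"tx":0.02,"ty":0,"tz":0,"spin":0},{"hand":0,"tx":0.02,"ty":0,"tz":0,"spin":0},{"hand":0,"tx":0.02,"ty":0,"tz":0,"spin":0},{"hand":0,"tx":0.0,"ty":0,"tz":0,"spin":0}]'
python3 -m creep '[{"hand":0,"tx":0.02,"ty":0,"tz":0,"spin":0},{"hand":0,"tx":0.02,"ty":0,"tz":0,"spin":0},{"hand":0,"tx":0.02,"ty":0,"tz":0,"spin":0},{"hand":0,"tx":0.02,"ty":0,"tz":0,"spin":0},{"hand":0,"tx":0,"ty":0,"tz":0,"spin":0}]'
python3 - <<'E'
from h import *
c=cap('side');t=cap('top')
a=cv2.cvtColor(c['color'],cv2.COLOR_RGB2BGR)[120:320,210:400];b=cv2.cvtColor(t['color'],cv2.COLOR_RGB2BGR)[150:250,180:275]
cv2.imwrite('pics/s2.png',np.hstack([cv2.resize(a,(400,421),interpolation=2),cv2.resize(b,(400,421),interpolation=2)]))
E
```

```text
time: 4.5
tool_pos: [516.8, -162.3, 26.7]
tcp_rot: [-3.141, -0.0, 1.427]
contact_force: [0.9, 0.2, -2.8]
grip_width: 56.5
finger_force: 30.0
time: 5.12
tool_pos: [528.5, -83.4, 26.7]
tcp_rot: [-3.141, -0.0, 1.426]
contact_force: [-0.4, 0.2, -2.5]
grip_width: 56.1
finger_force: 30.0
```

View pics/s2.png

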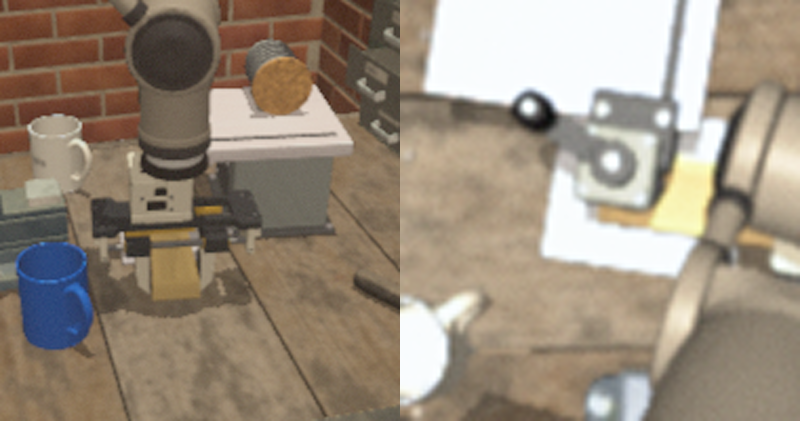

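The block is under the jack: in the top crop its yellow end lies below the gear head and the hub is at (612,160). Next I check the jack axis against the block's centre line.

```bash
python3 - <<'E'
from h import *
t=cap('top');c=t['color'];h=cv2.cvtColor(c,cv2.COLOR_RGB2HSV).astype(int)
for z in(205,215,225):print('hub',onz(t,230.4,188,z))
for X in([550,57,215],[604.3,103,267]):print(proj(t,X))
m=((h[...,0]>15)&(h[...,0]<32)&(h[...,1]>70)).astype(np.uint8);m[:186]=0;m[:,:226]=0;m[213:]=0;m[:,252:]=0
q=max(cv2.findContours(m,0,1)[0],key=cv2.contourArea)
for u,v in cv2.boxPoints(cv2.minAreaRect(q)):print((u,v),onz(t,u,v,36)[:2])
# rows of block at column 244
for u in(238,241,244,247):
    v=np.where(m[:,u])[0];print(u,v.min(),v.max(),onz(t,u,v.min()-.5,36)[:2],onz(t,u,v.max()+.5,36)[:2])
k=(h[...,2]<60).astype(np.uint8);k[:168]=0;k[184:]=0;k[:,:200]=0;k[:,219:]=0
q=max(cv2.findContours(k,0,1)[0],key=cv2.contourArea);(u,v),r=cv2.minEnclosingCircle(q);print('knob',u,v,r,onz(t,u,v,267))
E
```

```text
hub [552.14689612  61.29684443 205.        ]
hub [551.14925349  60.14146503 215.        ]
hub [550.15161085  58.98608563 225.        ]
[231.55528886 188.41735287]
[211.76875398 165.82489608]
(np.float32(227.61572), np.float32(201.88211)) [525.87964584  89.28200583]
(np.float32(229.738), np.float32(185.96509)) [575.35375117  82.89896019]
(np.float32(253.12228), np.float32(189.08298)) [565.39297335  10.3613007 ]
(np.float32(251.0), np.float32(205.0)) [515.95469745  16.89692528]
238 200 203 [533.16192144  57.16345692] [520.7477697   57.13070675]
241 197 200 [542.44901074  47.8961191 ] [530.0247615   47.86829208]
244 189 196 [567.30542182  38.64973849] [542.41680113  38.60391047]
247 191 195 [561.04633843  29.3383436 ] [545.49280933  29.31590141]
knob 211.5 177.5 4.743516445159912 [573.63184093 103.51293599 267.        ]
```

```bash
python3 -m creep '[{"hand":0,"tx":0.012,"ty":0,"tz":0,"spin":0},{"hand":0,"tx":0.012,"ty":0.001,"tz":0,"spin":0},{"hand":0,"tx":0,"ty":0,"tz":0.003,"spin":0},{"hand":0,"tx":0,"ty":0,"tz":0.002,"spin":0},{"hand":0,"tx":0,"ty":0,"tz":0,"spin":0}]'
```

```text
time: 5.9
tool_pos: [533.4, -61.3, 22.5]
tcp_rot: [3.14, -0.001, 1.424]
contact_force: [-1.4, 3.3, 5.0]
grip_width: 56.0
finger_force: 30.0
```

```bash
python3 -m creep '[{"hand":1,"tx":0,"ty":0,"tz":0,"spin":0},{"hand":1,"tx":0,"ty":0,"tz":0,"spin":0},{"hand":1,"tx":0,"ty":0,"tz":-0.03,"spin":0},{"hand":1,"tx":0,"ty":0,"tz":-0.05,"spin":0},{"hand":1,"tx":0,"ty":0,"tz":-0.06,"spin":0}]'
python3 -m creep '[{"hand":1,"tx":-0.02,"ty":0,"tz":-0.06,"spin":0},{"hand":1,"tx":-0.02,"ty":0,"tz":-0.06,"spin":0},{"hand":1,"tx":-0.02,"ty":0,"tz":-0.04,"spin":0},{"hand":1,"tx":0,"ty":0,"tz":0,"spin":0}]'
python3 - <<'E'
from h import *
c=cap('side');t=cap('wrist')
a=cv2.cvtColor(c['color'],cv2.COLOR_RGB2BGR)[120:320,210:400];b=cv2.cvtColor(t['color'],cv2.COLOR_RGB2BGR)
cv2.imwrite('pics/s3.png',np.hstack([cv2.resize(a,(380,400),interpolation=2),cv2.resize(b,(420,315))[0:400] if 0 else cv2.copyMakeBorder(cv2.resize(b,(420,315)),0,85,0,0,0)]))
for n,c in(('side',c),):
    h=cv2.cvtColor(c['color'],cv2.COLOR_RGB2HSV).astype(int)
    m=((h[...,0]>18)&(h[...,0]<32)&(h[...,1]>50)&(h[...,2]>150)).astype(np.uint8);m[:200]=0;m[300:]=0;m[:,:250]=0;m[:,330:]=0
    q=max(cv2.findContours(m,0,1)[0],key=cv2.contourArea)
    r=cv2.minAreaRect(np.array([onz(c,u,v,34)[:2] for u,v in q[:,0]],np.float32));print(r)
E
```

```text
time: 6.52
tool_pos: [532.2, -61.7, 162.3]
tcp_rot: [-3.139, -0.0, 1.424]
contact_force: [0.4, 0.3, 0.8]
grip_width: 91.3
finger_force: 0.0
time: 7.02
tool_pos: [525.1, -122.3, 323.6]
tcp_rot: [3.135, 0.002, 1.422]
contact_force: [0.3, 0.6, -0.2]
grip_width: 92.1
finger_force: 0.0
((542.3414916992188, 6.1202392578125), (211.5825958251953, 57.515018463134766), 81.95679473876953)
```

View pics/s3.png

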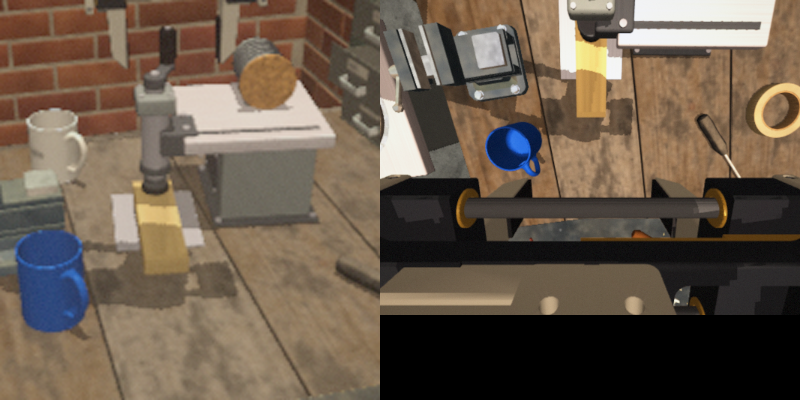

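The block lies flat on the plate, its mid at (542,8) with axis at 82°, and the foot sits over its centre line (side crop (155,187)). Mugs are standing. Next is the knob.

```bash
python3 - <<'E'
from h import *
c=cap('side');h=cv2.cvtColor(c['color'],cv2.COLOR_RGB2HSV).astype(int)
m=(h[...,2]<60).astype(np.uint8);m[:130]=0;m[157:]=0;m[:,:285]=0;m[:,302:]=0
q=max(cv2.findContours(m,0,1)[0],key=cv2.contourArea);r=cv2.boundingRect(q);print(r)
u,v=r[0]+r[2]/2,r[1]
s0=-c['R'].T@c['t'];sd=c['R'].T@np.linalg.solve(c['K'],[u,142,1.])
t=cap('top');t0=-t['R'].T@t['t'];td=t['R'].T@np.linalg.solve(t['K'],[211.5,177.5,1.])
A=np.c_[sd,-td];k=np.linalg.lstsq(A,t0-s0,rcond=None)[0];print(s0+k[0]*sd,t0+k[1]*td,onz(c,u,142,243))
plan([574,104,305],81.6,5)
E
```

```text
(290, 134, 8, 18)
[582.99445389 106.10810609 241.51549119] [576.82103938 107.57859882 240.98842897] [581.92747879 102.160823   243.        ]
{"tx":0.0458,"ty":0.0034,"tz":0.0027,"spin":0.0},{"tx":0.0458,"ty":0.0034,"tz":0.0027,"spin":0.0},{"tx":0.0458,"ty":0.0034,"tz":0.0027,"spin":0.0},{"tx":0.0458,"ty":0.0034,"tz":0.0027,"spin":0.0},{"tx":0.0458,"ty":0.0034,"tz":0.0027,"spin":0.0},
```

```bash
python3 -m creep '[{"hand":1,"tx":0.046,"ty":0.004,"tz":0.003,"spin":0},{"hand":1,"tx":0.046,"ty":0.004,"tz":0.003,"spin":0},{"hand":1,"tx":0.046,"ty":0.004,"tz":0.003,"spin":0},{"hand":1,"tx":0.046,"ty":0.004,"tz":0.003,"spin":0},{"hand":1,"tx":0.046,"ty":0.004,"tz":0.003,"spin":0}]'
python3 -m creep '[{"hand":1,"tx":0,"ty":0,"tz":0.03,"spin":0},{"hand":1,"tx":0,"ty":0,"tz":0.028,"spin":0},{"hand":0,"tx":0,"ty":0,"tz":0,"spin":0},{"hand":0,"tx":0,"ty":0,"tz":0,"spin":0},{"hand":0,"tx":0,"ty":0,"tz":0,"spin":0}]'
python3 -m creep '[{"hand":0,"tx":0,"ty":0,"tz":0,"spin":0},{"hand":0,"tx":0,"ty":0,"tz":0,"spin":0},{"hand":0,"tx":0,"ty":0,"tz":0,"spin":0}]'
python3 - <<'E'
from h import *
cap('side','s4.png')
E
```

```text
time: 7.85
tool_pos: [577.2, 106.1, 303.5]
tcp_rot: [-3.139, 0.0, 1.425]
contact_force: [0.1, 0.8, -0.0]
grip_width: 91.7
finger_force: 0.0
time: 8.48
tool_pos: [578.1, 104.0, 248.5]
tcp_rot: [3.14, -0.001, 1.424]
contact_force: [-0.3, -0.5, 0.2]
grip_width: 66.4
finger_force: 0.0
time: 8.85
tool_pos: [577.6, 104.0, 247.5]
tcp_rot: [3.141, -0.0, 1.424]
contact_force: [0.1, 0.3, 1.0]
grip_width: 36.4
finger_force: 0.0
```

View pics/s4.png

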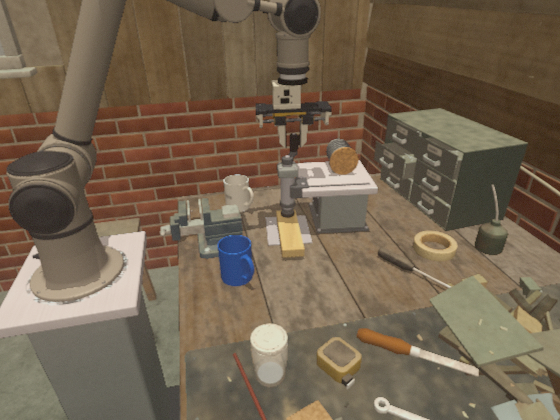

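The side view shows the fingers either side of the knob at (294,142), still closing. I let them finish, then plan the circle.

```bash
python3 -m creep '[{"hand":0,"tx":0,"ty":0,"tz":0,"spin":0},{"hand":0,"tx":0,"ty":0,"tz":0,"spin":0},{"hand":0,"tx":0,"ty":0,"tz":0,"spin":0}]'
cat >> h.py <<'E'
def circ(C,phi,n,step=15.,first=True,r=55.):
    o=get_obs();p=np.array(o['tool_pos'],float)[:2];y=o['tcp_rot'][2]
    print('now',np.round(p,1),np.degrees(np.arctan2(*(p-C)[::-1])),np.hypot(*(p-C)),np.round(o['contact_force'],1))
    for i in range(n):
        a,b=np.radians([phi-step*i,phi-step*(i+1)])
        d=r*np.array([np.cos(b)-np.cos(a),np.sin(b)-np.sin(a)])/1000
        print('%.0f {"hand":0,"tx":%.4f,"ty":%.4f,"tz":0,"spin":0}'%(phi-step*(i+1),d@[np.cos(y),np.sin(y)],d@[np.sin(y),-np.cos(y)]))
E
python3 -c "
from h import *
circ(np.array([550,57.5]),60,24)"
```

```text
time: 9.28
tool_pos: [578.6, 104.0, 247.5]
tcp_rot: [3.139, -0.001, 1.424]
contact_force: [4.8, 0.3, -1.6]
grip_width: 24.1
finger_force: 30.0
now [578.6 104. ] 58.366848112957314 54.597975530215486 [ 4.8  0.3 -1.6]
45 {"hand":0,"tx":-0.0070,"ty":0.0125,"tz":0,"spin":0}
30 {"hand":0,"tx":-0.0100,"ty":0.0103,"tz":0,"spin":0}
15 {"hand":0,"tx":-0.0123,"ty":0.0074,"tz":0,"spin":0}
0 {"hand":0,"tx":-0.0138,"ty":0.0039,"tz":0,"spin":0}
-15 {"hand":0,"tx":-0.0144,"ty":0.0002,"tz":0,"spin":0}
-30 {"hand":0,"tx":-0.0139,"ty":-0.0035,"tz":0,"spin":0}
-45 {"hand":0,"tx":-0.0125,"ty":-0.0070,"tz":0,"spin":0}
-60 {"hand":0,"tx":-0.0103,"ty":-0.0100,"tz":0,"spin":0}
-75 {"hand":0,"tx":-0.0074,"ty":-0.0123,"tz":0,"spin":0}
-90 {"hand":0,"tx":-0.0039,"ty":-0.0138,"tz":0,"spin":0}
-105 {"hand":0,"tx":-0.0002,"ty":-0.0144,"tz":0,"spin":0}
-120 {"hand":0,"tx":0.0035,"ty":-0.0139,"tz":0,"spin":0}
-135 {"hand":0,"tx":0.0070,"ty":-0.0125,"tz":0,"spin":0}
-150 {"hand":0,"tx":0.0100,"ty":-0.0103,"tz":0,"spin":0}
-165 {"hand":0,"tx":0.0123,"ty":-0.0074,"tz":0,"spin":0}
-180 {"hand":0,"tx":0.0138,"ty":-0.0039,"tz":0,"spin":0}
-195 {"hand":0,"tx":0.0144,"ty":-0.0002,"tz":0,"spin":0}
-210 {"hand":0,"tx":0.0139,"ty":0.0035,"tz":0,"spin":0}
-225 {"hand":0,"tx":0.0125,"ty":0.0070,"tz":0,"spin":0}
-240 {"hand":0,"tx":0.0103,"ty":0.0100,"tz":0,"spin":0}
-255 {"hand":0,"tx":0.0074,"ty":0.0123,"tz":0,"spin":0}
-270 {"hand":0,"tx":0.0039,"ty":0.0138,"tz":0,"spin":0}
-285 {"hand":0,"tx":0.0002,"ty":0.0144,"tz":0,"spin":0}
-300 {"hand":0,"tx":-0.0035,"ty":0.0139,"tz":0,"spin":0}
```

```bash
python3 -m creep '[{"hand":0,"tx":-0.007,"ty":0.0125,"tz":0,"spin":0},{"hand":0,"tx":-0.01,"ty":0.0103,"tz":0,"spin":0},{"hand":0,"tx":-0.0123,"ty":0.0074,"tz":0,"spin":0},{"hand":0,"tx":-0.0138,"ty":0.0039,"tz":0,"spin":0}]'
python3 -c "
from h import *
circ(np.array([550,57.5]),0,1)"
```

```text
time: 9.78
tool_pos: [606.0, 57.4, 247.5]
tcp_rot: [3.14, -0.003, 1.425]
contact_force: [1.0, 5.3, 0.3]
grip_width: 24.2
finger_force: 30.0
now [606.   57.4] -0.08261693028143631 56.02188072628763 [1.  5.3 0.3]
-15 {"hand":0,"tx":-0.0144,"ty":0.0002,"tz":0,"spin":0}
```

```bash
python3 -m creep '[{"hand":0,"tx":-0.0144,"ty":0.0,"tz":0,"spin":0},{"hand":0,"tx":-0.0139,"ty":-0.0035,"tz":0,"spin":0},{"hand":0,"tx":-0.0125,"ty":-0.007,"tz":0,"spin":0},{"hand":0,"tx":-0.0103,"ty":-0.01,"tz":0,"spin":0}]'
python3 -m creep '[{"hand":0,"tx":-0.0074,"ty":-0.0123,"tz":0,"spin":0},{"hand":0,"tx":-0.0039,"ty":-0.0138,"tz":0,"spin":0},{"hand":0,"tx":0,"ty":-0.0144,"tz":0,"spin":0},{"hand":0,"tx":0.0035,"ty":-0.0139,"tz":0,"spin":0}]'
```

```text
time: 10.28
tool_pos: [578.1, 8.6, 247.5]
tcp_rot: [3.139, -0.001, 1.424]
contact_force: [2.8, 3.5, 0.2]
grip_width: 24.0
finger_force: 30.0
time: 10.78
tool_pos: [522.9, 9.0, 247.5]
tcp_rot: [3.139, -0.001, 1.423]
contact_force: [7.7, 3.9, -2.8]
grip_width: 24.1
finger_force: 30.0
```

```bash
python3 -m creep '[{"hand":0,"tx":0.0080,"ty":-0.0121,"tz":0,"spin":0},{"hand":0,"tx":0.0100,"ty":-0.0103,"tz":0,"spin":0},{"hand":0,"tx":0.0123,"ty":-0.0074,"tz":0,"spin":0},{"hand":0,"tx":0.0138,"ty":-0.0039,"tz":0,"spin":0}]'
python3 -m creep '[{"hand":0,"tx":0.0144,"ty":0,"tz":0,"spin":0},{"hand":0,"tx":0.0139,"ty":0.0035,"tz":0,"spin":0},{"hand":0,"tx":0.0125,"ty":0.007,"tz":0,"spin":0}]'
python3 -c "
from h import *
circ(np.array([550,58]),-225,1)"
```

```text
time: 11.28
tool_pos: [495.9, 58.0, 247.5]
tcp_rot: [3.139, 0.001, 1.424]
contact_force: [9.3, -4.6, -4.1]
grip_width: 23.9
finger_force: 30.0
time: 11.65
tool_pos: [512.1, 95.8, 247.4]
tcp_rot: [3.141, 0.003, 1.424]
contact_force: [5.3, -12.3, -1.5]
grip_width: 24.0
finger_force: 30.0
now [512.1  95.8] 135.1121324860385 53.51797966674501 [  5.3 -12.3  -1.5]
-240 {"hand":0,"tx":0.0103,"ty":0.0100,"tz":0,"spin":0}
```

```bash
python3 -m creep '[{"hand":0,"tx":0.0094,"ty":0.0112,"tz":0,"spin":0},{"hand":0,"tx":0.0074,"ty":0.0123,"tz":0,"spin":0},{"hand":0,"tx":0.0039,"ty":0.0138,"tz":0,"spin":0}]'
cat >> h.py <<'E'
def tang(C):
    # mean force over several readings is not possible with time still; one reading
    o=get_obs();p=np.array(o['tool_pos'],float)[:2]-C;f=np.array(o['contact_force'])[:2];u=p/np.hypot(*p);t=np.array([u[1],-u[0]])
    print('phi %.0f r %.1f radial %.1f resist %.1f'%(np.degrees(np.arctan2(p[1],p[0])),np.hypot(*p),f@u,-f@t))
E
python3 - <<'E'
from h import *
import pickle
C=np.array([551,58]);tang(C)
c=cap('side');s0=pickle.load(open('c0.pkl','rb'))['side']
for z in (34,46,52):print(z,proj(c,[550,38,z]),proj(c,[550,58,z]))
s3=cv2.imread('pics/s4.png')
ims=[s0['color'][...,::-1],s3,c['color'][...,::-1]]
print(ims[1][205:232,286:291].mean(axis=(1,2)).round(),ims[2][205:232,286:291].mean(axis=(1,2)).round())
cv2.imwrite('pics/f5.png',np.hstack([cv2.resize(i[180:240,268:308],(260,390),interpolation=0) for i in ims]))
E
```

```text
time: 12.02
tool_pos: [550.2, 111.7, 247.4]
tcp_rot: [-3.138, 0.002, 1.425]
contact_force: [-3.7, -7.1, 4.8]
grip_width: 23.9
finger_force: 30.0
phi 91 r 53.7 radial -7.0 resist 3.8
34 [288.59260224 222.42130807] [286.84138522 218.83267704]
46 [288.58029328 218.73836108] [286.81952229 215.18639162]
52 [288.57408648 216.88123532] [286.80849934 213.34799138]
[ 84.  73.  74. 103. 105.  85.  76.  78.  79.  67.  56.  53.  83. 117.
 126. 125. 124. 125. 164. 176. 177. 176. 176. 176. 176. 176. 176.] [ 83.  74.  74. 104. 118. 120. 119. 120. 118.  97.  77.  79.  79.  71.
  63.  53.  62. 112. 165. 177. 176. 177. 177. 176. 176. 175. 176.]
```

View pics/f5.png

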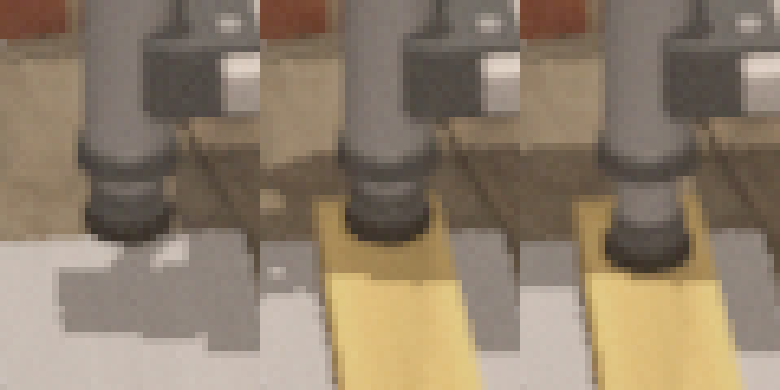

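The foot has come down from row ~217.3 to ~221.7; I expect contact near row 222.4. It is centred on the block. I continue in small portions.

```bash
cat > m.py <<'E'
from h import *
tang(np.array([551,58])); c=cap('side')['color'].astype(float)
p=c[214:232,284:293].mean(axis=(1,2)); i=int(np.argmin(p[:10]))
q=p[i:]; k=np.argmax(q>105); print('edge row %.2f'%(214+i+k-1+(105-q[k-1])/(q[k]-q[k-1])), p.round()[4:13])
# upper edge: foot/leg boundary
w=c[205:224,286:291].mean(axis=(1,2));print(w.round())
E
python3 -m creep '[{"hand":0,"tx":-0.001,"ty":0.0144,"tz":0,"spin":0},{"hand":0,"tx":-0.0035,"ty":0.0139,"tz":0,"spin":0}]'; python3 m.py
python3 -m creep '[{"hand":0,"tx":-0.007,"ty":0.0125,"tz":0,"spin":0},{"hand":0,"tx":-0.01,"ty":0.0103,"tz":0,"spin":0}]';python3 m.py
```

```text
time: 12.32
tool_pos: [577.6, 104.8, 247.3]
tcp_rot: [-3.137, -0.001, 1.425]
contact_force: [-5.4, 1.2, 4.0]
grip_width: 24.2
finger_force: 30.0
phi 60 r 53.8 radial -1.6 resist 5.3
edge row 221.97 [ 74.  62.  54.  57. 107. 160. 175. 176. 177.]
[ 83.  74.  76. 104. 118. 120. 121. 121. 120. 106.  82.  77.  78.  78.
  65.  55.  51.  97. 162.]
time: 12.62
tool_pos: [598.4, 84.5, 247.4]
tcp_rot: [-3.139, -0.002, 1.425]
contact_force: [-3.7, 2.4, 3.4]
grip_width: 24.5
finger_force: 30.0
phi 29 r 54.3 radial -2.1 resist 3.9
edge row 222.31 [ 77.  67.  58.  55.  82. 157. 176. 177. 177.]
[ 84.  74.  75. 104. 119. 121. 122. 120. 122. 117.  93.  75.  77.  79.
  72.  61.  55.  70. 159.]
```

```bash
python3 -m creep '[{"hand":0,"tx":-0.0123,"ty":0.0074,"tz":0,"spin":0},{"hand":0,"tx":-0.0138,"ty":0.0039,"tz":0,"spin":0}]'; python3 m.py
python3 -m creep '[{"hand":0,"tx":-0.0144,"ty":0,"tz":0,"spin":0},{"hand":0,"tx":-0.0139,"ty":-0.0035,"tz":0,"spin":0}]';python3 m.py
python3 -m creep '[{"hand":0,"tx":-0.0125,"ty":-0.007,"tz":0,"spin":0},{"hand":0,"tx":-0.0103,"ty":-0.01,"tz":0,"spin":0}]';python3 m.py
```

```text
time: 12.92
tool_pos: [606.1, 56.8, 247.4]
tcp_rot: [-3.141, -0.002, 1.425]
contact_force: [-2.6, 5.0, 3.5]
grip_width: 24.1
finger_force: 30.0
phi -1 r 55.2 radial -2.7 resist 5.0
edge row 222.37 [ 76.  67.  56.  52.  75. 155. 175. 177. 177.]
[ 76.  74.  74. 103. 118. 120. 121. 121. 121. 119. 104.  81.  74.  78.
  72.  58.  51.  67. 158.]
time: 13.22
tool_pos: [599.0, 29.2, 247.4]
tcp_rot: [3.141, -0.002, 1.425]
contact_force: [-0.2, 6.3, 2.7]
grip_width: 24.2
finger_force: 30.0
phi -31 r 55.9 radial -3.4 resist 5.3
edge row 222.77 [ 74.  69.  56.  52.  75. 114. 123. 124. 124.]
[ 73.  72.  74. 102. 118. 120. 120. 121. 120. 120. 110.  86.  74.  78.
  74.  58.  51.  65. 112.]
time: 13.52
tool_pos: [579.2, 9.0, 247.4]
tcp_rot: [3.14, -0.002, 1.424]
contact_force: [3.1, 8.8, 1.8]
grip_width: 24.1
finger_force: 30.0
phi -60 r 56.5 radial -6.1 resist 7.1
edge row 222.76 [ 72.  67.  55.  50.  74. 115. 123. 124. 124.]
[ 75.  71.  73. 102. 118. 122. 120. 120. 121. 120. 120.  98.  76.  74.
  71.  57.  49.  66. 113.]
```

```bash
python3 -m creep '[{"hand":0,"tx":-0.0066,"ty":-0.0129,"tz":0,"spin":0},{"hand":0,"tx":-0.0036,"ty":-0.0138,"tz":0,"spin":0},{"hand":0,"tx":0.0004,"ty":-0.0142,"tz":0,"spin":0},{"hand":0,"tx":0.004,"ty":-0.0136,"tz":0,"spin":0}]'; python3 m.py
python3 -m creep '[{"hand":0,"tx":0.0074,"ty":-0.0119,"tz":0,"spin":0},{"hand":0,"tx":0.01,"ty":-0.0098,"tz":0,"spin":0}]';python3 m.py
```

```text
time: 14.08
tool_pos: [524.8, 8.3, 247.5]
tcp_rot: [3.138, 0.004, 1.423]
contact_force: [6.3, -5.8, -0.7]
grip_width: 24.0
finger_force: 30.0
phi -118 r 56.2 radial 2.2 resist 8.2
edge row 222.78 [ 74.  67.  55.  52.  75. 114. 124. 124. 124.]
[ 75.  74.  75. 104. 119. 121. 121. 120. 122. 121. 121. 116.  92.  77.
  72.  56.  51.  65. 112.]
time: 14.38
tool_pos: [504.4, 27.8, 247.4]
tcp_rot: [3.142, 0.006, 1.423]
contact_force: [-0.6, -9.4, 2.5]
grip_width: 24.2
finger_force: 30.0
phi -147 r 55.6 radial 5.6 resist 7.6
edge row 222.44 [ 78.  67.  57.  53.  75. 143. 161. 140. 125.]
[ 82.  74.  74. 104. 119. 121. 121. 120. 121. 122. 121. 120. 103.  82.
  71.  59.  53.  66. 154.]
```

```bash
python3 -m creep '[{"hand":0,"tx":0.0117,"ty":-0.0081,"tz":0,"spin":0},{"hand":0,"tx":0.001,"ty":0,"tz":0,"spin":0}]'; python3 m.py
```

```text
time: 14.68
tool_pos: [497.9, 42.9, 247.4]
tcp_rot: [-3.141, 0.004, 1.424]
contact_force: [-3.4, -8.4, 4.3]
grip_width: 24.1
finger_force: 30.0
phi -164 r 55.2 radial 5.6 resist 7.1
edge row 222.70 [ 81.  68.  55.  54.  80. 116. 124. 162. 176.]
[ 80.  73.  73. 103. 119. 121. 121. 121. 120. 121. 122. 121. 108.  87.
  71.  57.  52.  68. 112.]
```

```bash
python3 -m creep '[{"hand":0.42,"tx":0,"ty":0,"tz":0,"spin":0},{"hand":0.42,"tx":0,"ty":0,"tz":0,"spin":0},{"hand":0.42,"tx":0,"ty":0,"tz":0,"spin":0},{"hand":0.42,"tx":0,"ty":0,"tz":-0.02,"spin":0},{"hand":0.42,"tx":0,"ty":0,"tz":-0.05,"spin":0}]'
python3 -m creep '[{"hand":0.42,"tx":0,"ty":0,"tz":-0.05,"spin":0},{"hand":0.42,"tx":-0.05,"ty":0,"tz":-0.01,"spin":0},{"hand":0.42,"tx":-0.05,"ty":0,"tz":0,"spin":0},{"hand":0.42,"tx":-0.05,"ty":0,"tz":0,"spin":0},{"hand":0.42,"tx":0,"ty":0,"tz":0,"spin":0}]'
python3 m.py; python3 -c "
from h import *
cap('side','end.png')"
```

```text
time: 15.35
tool_pos: [497.9, 44.2, 316.0]
tcp_rot: [-3.136, 0.0, 1.424]
contact_force: [-0.6, 0.3, -0.4]
grip_width: 38.7
finger_force: 0.0
time: 15.98
tool_pos: [476.5, -106.9, 377.0]
tcp_rot: [-3.141, 0.0, 1.419]
contact_force: [-0.1, 0.1, -0.7]
grip_width: 38.6
finger_force: 0.0
phi -114 r 181.0 radial -0.1 resist -0.1
edge row 222.33 [ 83.  68.  58.  54.  80. 157. 176. 178. 178.]
[ 85.  75.  76. 105. 121. 122. 122. 122. 122. 122. 122. 121. 110.  89.
  73.  60.  53.  67. 159.]
```

View pics/end.png

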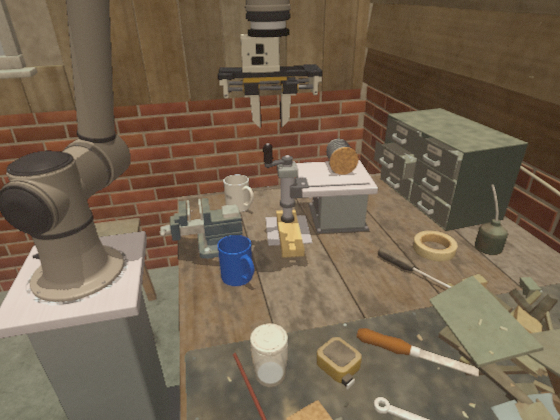

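The final view shows the foot down on the block at (288,218). The knob is free at (268,152), the mug stands at (237,190) and the jar at (269,355), and the gripper is well clear.

```bash
python3 -c "
from plant import close_job
print(close_job())"
```

```text
the job is handed in; nothing more can be done
None
```

The job is handed in after about 16 s: the block lies flat on the plate under the jack's foot, the crank is wound about half a turn past first touch, the gripper has let go, and the mug and jam jar are still standing.

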